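# Lock a tape roll on its stand with an open C clip

## Robot

A 7-joint arm with a two-finger parallel gripper is mounted at the origin on a cart in front of the work surface, level with it; the furniture and walls round the work are solid. World frame = base frame: x ahead of the robot, y to its left, z up, the work surface at z = 0. Lengths are in m, angles in degrees, forces in N, time in s.
With the tool pointing down it reaches from about 0.425 to 0.875 m from the base axis. Payload 4.7 kg.
Tool frame: the origin (TCP) lies on the centre line of the jaws, within the pads' length; the fingertips stand 14 mm ahead of it and the grasp point (between the pads) lies 5 mm behind it; z points along the fingers, y is the line along which they close (so a half turn about z gives the same grasp; the last joint's range is limited). The gripper opens to 87 mm and grips with 3 to 60 N. Pads are 19 mm wide; open, the fingers measure 117 mm over their backs; the gripper's body (75 mm by 190 mm) begins 51 mm behind the grasp point.
Start: joints at [-67.775, 18.392, -4.016, 83.108, 1.295, 78.541, -3.26], TCP at [0.237, 0.605, 0.237] pointing down, gripper open.
Joint ranges: [-163.93, 163.93], [-17.29, 119.83], [-79.2, 71.16], [3.27, 140.29], [-89.18, 269.18], [5.43, 117.66], [-154.24, 154.24]. Speed limits (degrees/s): [147.25, 147.25, 180, 180, 180, 180, 180].

## Interface

Orientations are given as [roll, pitch, yaw] about the fixed x, y, z axes, in that order (R = Rz(yaw) Ry(pitch) Rx(roll)).
In Python, from cell import env gives the robot as it stands.
- The arm moves only by the tool jog_arm, never from a script. Its argument "motion" is a list that holds one entry, the list of rows, each a list of 7 numbers: the shift along the tool's x, y, z in units of 0.1 m (1.0 is 0.1 m), then the turn, a rotation vector about the tool's x, y, z in units of 180 degrees (1.0 is 180 degrees), then the closure, from 0 (fully open) to 1 (shut). A call has 1 to 5 rows; each row is the pose to reach, as a shift and turn from the pose commanded when the call began, along the tool's axes at that moment, turning the shorter way round; what a row does not reach only later rows make up. A row lasts 1/10 s, in which the tool goes at most 50 mm and 8.59 degrees, less where a joint would pass 70% of its speed; a pose out of reach is approached as far as the arm can. A call with a number of a shift or a turn outside -1 to 1 is refused whole. A call with a gripper value outside its range is refused whole. The fingers move at their own pace and stop on an object; "grip_force" is the grip in N (left out, the last holds). Time passes only in rows, so rows that repeat a pose let the fingers close. It gives the time, the measured TCP pose, the force, the opening and the grip force at its end, in the units of the state.
- env.get_obs(): the state, without advancing time (a new reading comes with each control period).
- env.read_camera(name): name is "scene" or "top" or "wrist"; returns (picture, depth): 400x640x3 uint8, red, green, blue; 400x640 float32, m along the optical axis (not along the pixel's ray), 0 where there is no reading.
- env.camera_info(name): a dict with "camera_matrix" (3x3 intrinsics, pixels), "origin" and "orientation" of the camera in the world; the wrist camera has in their place "mount" (4x4, takes a point from camera to tool coordinates, whose origin is the TCP and whose axes are the flange's). Camera axes: x right, y down, z forward; pixel columns grow to the right and rows downward; lengths in m; the calibration is good to about 2 mm. A picture is of the moment at which its call begins: read the wrist's pose just before it. camera_info takes no time and is no camera call.
- env.sign_off(): hands the job in; it is judged then, once.
The state is a dict: "time_s": time; "qpos": joint angles; "joint_velocities": joint speeds; "effort": joint torques, N m; "tool_pos": TCP position; "tool_rot": TCP orientation; "force": force on the tool from outside, world axes, zero at the start; "wrist_torque": the same for the moment, N m; "grip_width": finger opening in m; "grasp_force": force on a finger pad.
Only numpy, scipy, OpenCV 4.12 (cv2) and the standard library are available. Lean on these libraries where they do the work, as an engineer would, in place of code of your own. Each camera call takes 0.05 s, during which the arm holds its last target. There are 200 camera calls.

## Task

The roll of tape on the low stand still has to be locked on. Pick up the orange C-shaped clip by its fin, slide it sideways through its mouth onto the stand's steel neck, between the grey hub and the dark end cap, until the neck is well inside the eye of the ring, and leave it lying flat on the hub. Leave the bowl, the lidded tub and the marker pen where they are.

Things in the scene. Friction and masses are not known exactly. Their poses are not given: they have to be found in the camera images.
- clip: Loose orange plastic clip, about 75 g, flat on the desk: open ring (C) 10 mm thick, outer diameter 88 mm, round eye 38 mm; mouth 31 mm wide at the eye, flaring to 48 mm outside. Origin: eye centre, on the underside; x points out of the mouth's middle, z up. Behind the eye (-x) a tail, 16 mm wide, 10 mm thick, reaches x = -88 mm and carries a grip fin.
- fin (a point): Middle of the clip's upright grip fin, at x = -66, y = 0, z = 30 mm in the clip's frame, same axes. The fin is 12 mm thick (y), 36 mm long (x), its top 42 mm and its foot 10 mm above the clip's underside. Grip it across, from above. The centre of mass lies 45 mm from here towards the mouth, so grip firmly (30 N).
- neck (a point): Point on the axis of the steel neck, at the hub's flat top, 40 mm above the desk: the clip's underside comes to rest at this height. Neck: upright, diameter 24 mm, 40 to 62 mm above the desk. Above it the dark end cap, diameter 44 mm, up to 75 mm above the desk, too wide for the eye: the clip goes in level between hub and cap, from any side.
- stand: The roll stand, round, fixed to the desk; origin: centre of its underside, on the desk, z up. Dark foot, diameter 128 mm, 12 mm high; beige tape roll (fixed, outer diameter 100 mm, top 37 mm above the desk) round a grey hub (diameter 72 mm, top at 40 mm); on the hub the neck and cap, see neck.
- bowl_white: White bowl, a bystander, 123 mm across, 43 mm high; origin centre of the underside. Leave it.
- clear_tub: Clear round tub with white lid, a bystander, 115 mm across, 70 mm high; origin centre of the underside. Leave it.
- pen_1: White marker pen with green cap, a bystander, 135 mm long (along its y), 16 mm thick, lying near the front edge of the desk; origin under its middle. Leave it.
- hood_edge (a point): Front lower left corner of the keypad hood of the tall black cup sealing machine at the right (fixed, not used). From this point the hood reaches 282 mm to the right (-y), 160 mm back (+x) and 95 mm up; the machine, 489 mm high and 270 mm wide, stands 54 mm and more behind this point. It is close to the arm at the start: draw the arm back before swinging left.

How it is judged:
By the outcome, as a careful person would: the job done as asked, in the order asked, and still so for the second after the job is handed in, with the robot touching nothing.
It also fails if it takes over 45 s, if anything falls off the work surface, if the arm or the gripper's body presses on something with over 40 N, if the wrist force passes 120 N, or if a joint passes its speed limit or range.

## Working session

There is one attempt and no reset: what is moved stays moved. The work goes in short steps, Python scripts to look and compute and a tool call to move; the robot and the scene stay as the last step left them, time stands still between calls to the robot, and variables do not carry over. Pictures are saved under pics/ and viewed, at most 10 in all, crops included, and the job is handed in when it is done.

Besides the shell and the picture viewer there is one more tool, called after "Request:" as name(argument=value, ...) on one line, values as JSON. jog_arm: Moves the arm, as the interface text tells. Shifts and turns lie within -1 to 1; 1 stands for 0.1 m of shift or 180 degrees of turn. Its arguments: {"type":"object","properties":{"motion":{"type":"array","items":{"type":"array","items":{"type":"array","items":{"type":"number"}}}},"grip_force":{"type":"number"}},"required":["motion"]}

```bash
mkdir -p pics && cat > h.py <<'E'
import numpy as np,cv2
from cell import env
from scipy.spatial.transform import Rotation as R
def cam(name):
    o=env.get_obs(); p,d=env.read_camera(name); i=env.camera_info(name); K=np.array(i["camera_matrix"])
    v,u=np.mgrid[:400,:640]
    c=np.stack([(u-K[0,2])/K[0,0]*d,(v-K[1,2])/K[1,1]*d,d],-1)
    if "mount" in i:
        M=np.array(i["mount"]); c=c@M[:3,:3].T+M[:3,3]
        T=R.from_euler('xyz',o["tool_rot"],degrees=True).as_matrix(); t=np.array(o["tool_pos"])
    else:
        ori=np.array(i["orientation"]); T=ori if ori.shape==(3,3) else R.from_euler('xyz',ori,degrees=True).as_matrix(); t=np.array(i["origin"])
    w=c@T.T+t; w[d==0]=np.nan
    return p,d,w
def save(n,p): cv2.imwrite(f"pics/{n}.png",cv2.cvtColor(p,cv2.COLOR_RGB2BGR))
E
python3 - <<'E'
from h import *
o=env.get_obs(); print(o)
for n in ("top","scene"):
    print(env.camera_info(n)); p,d,w=cam(n); save(n+"0",p); np.savez(n+"0.npz",p=p,w=w)
    hsv=cv2.cvtColor(p,cv2.COLOR_RGB2HSV); m=(hsv[...,0]>4)&(hsv[...,0]<18)&(hsv[...,1]>150)&(hsv[...,2]>90)
    k,l,s,c=cv2.connectedComponentsWithStats(m.astype(np.uint8))
    for j in range(1,k):
        if s[j,4]>60: print(n,s[j],c[j],np.nanmedian(w[l==j],0))
E
```

```text
{'time_s': 0.0, 'qpos': array([-67.77669386,  18.43772568,  -4.01461668,  83.17608616,
         1.29654174,  78.54212361,  -3.25967002]), 'joint_velocities': array([-0.11282079,  0.01301055,  0.02841955,  0.05013629,  0.03512127,
       -0.04192278, -0.01224328]), 'effort': array([-1.54850368e-04, -4.91295147e+01, -4.04037489e-01, -3.12519872e+01,
       -6.39300956e-02,  4.39324498e-02,  1.81159926e-04]), 'tool_pos': array([0.23719907, 0.60459003, 0.23546614]), 'tool_rot': array([-1.79889394e+02,  7.71674137e-03,  1.58586247e+02]), 'force': array([-1.08913651, -0.0149074 ,  0.62159677]), 'wrist_torque': array([ 0.02484489, -0.03566065, -0.01002439]), 'grasp_force': 0.0, 'grip_width': 0.08698969197880745}
{'camera_matrix': array([[382.08039594,   0.        , 326.63952855],
       [  0.        , 382.08039594, 192.10973511],
       [  0.        ,   0.        ,   1.        ]]), 'origin': array([0.40549045, 0.02119525, 1.09602293]), 'orientation': array([-173.656594  ,   -1.07538347,  -89.99450468])}
top [195  44  27  28 290] [210.40344828  62.26896552] [0.83092003 0.29279565 0.17231162]
top [ 576   45   64  120 4252] [606.98894638 116.26081844] [ 0.66379865 -0.62948949  0.26479768]
top [253 155  31  43 524] [266.20229008 173.71183206] [0.57980194 0.17520704 0.00856627]
{'camera_matrix': array([[442.40512628,   0.        , 317.42930264],
       [  0.        , 442.40512628, 197.29937937],
       [  0.        ,   0.        ,   1.        ]]), 'origin': array([ 0.02972164, -0.59014263,  0.99766228]), 'orientation': array([-136.57294142,   -0.20194546,  -37.35289958])}
scene [342  98  18  14 187] [349.9144385  105.13368984] [0.83409842 0.28714007 0.17031367]
scene [289 184  39  25 512] [306.38085938 196.95117188] [0.57563113 0.17005898 0.00864046]
```

View pics/top0.png

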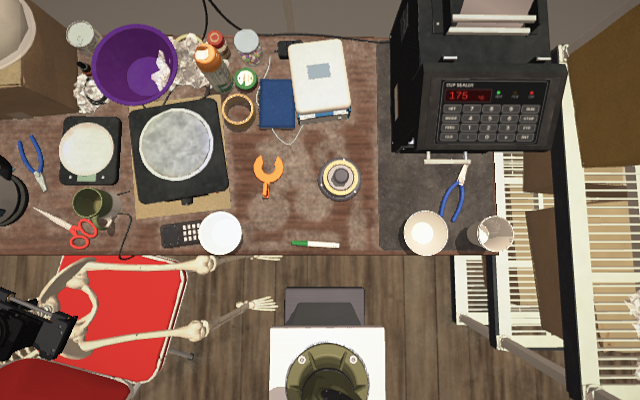

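View pics/scene0.png

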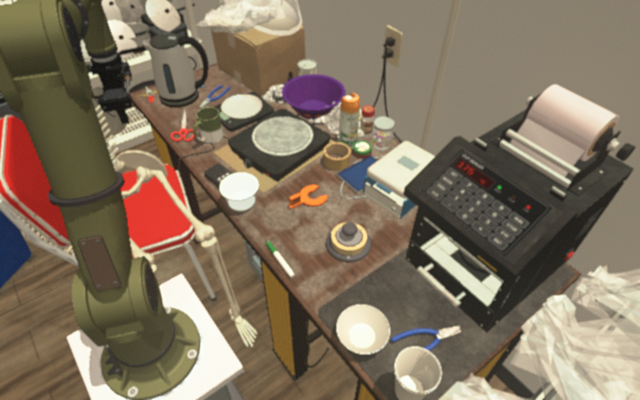

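Top view: the orange clip's ring is at (268,165) with its mouth away from the robot, and the fin is at (266,190). The stand is at (340,178), the bowl at (220,233), the pen at (315,244) and the tall machine at the right. The scene view agrees, and shows the arm at the far left. Next I fit the clip and stand.

```bash
cat >> h.py <<'E'
from scipy.optimize import minimize
def tmpl(P):
    x,y=P[...,0],P[...,1]; r=np.hypot(x,y)
    half=15.5+np.clip((x-11)/(33),0,1)*8.5
    return ((r<44)&(r>19)&~((x>0)&(abs(y)<half)))|((x<-19)&(x>-88)&(abs(y)<8))
def fitclip(p,w,zlo,zhi,c0,box=.12):
    """IoU fit of clip outline at z in zlo..zhi (world), returns x,y,yaw(deg)"""
    hsv=cv2.cvtColor(p,cv2.COLOR_RGB2HSV); m=(hsv[...,0]>3)&(hsv[...,0]<20)&(hsv[...,1]>130)&(hsv[...,2]>60)
    near=np.hypot(w[...,0]-c0[0],w[...,1]-c0[1])<box
    m&=near
    flat=near&(w[...,2]<zhi)&(w[...,2]>zlo-.015)   # ignore fin pixels
    P=w[flat][:,:2]; M=m[flat]
    # non-clip pixels lie on the desk: fine at near-vertical view
    best=None
    def f(q):
        a=np.radians(q[2]); d=(P-q[:2]/1000)*1000
        L=np.stack([d[:,0]*np.cos(a)+d[:,1]*np.sin(a),-d[:,0]*np.sin(a)+d[:,1]*np.cos(a)],-1)
        t=tmpl(L); return 1-(t&M).sum()/max(1,(t|M).sum())
    for y0 in range(-180,180,30):
        s=minimize(f,[c0[0]*1000,c0[1]*1000,y0],method='Nelder-Mead',options=dict(initial_simplex=np.array([c0[0]*1000,c0[1]*1000,y0])+np.array([[0,0,0],[15,0,0],[0,15,0],[0,0,20]])))
        if best is None or s.fun<best.fun: best=s
    return best.x,best.fun
def circ(w,mask):
    pts=w[mask]; c,r=cv2.minEnclosingCircle((pts[:,:2]*1000).astype(np.float32)); return c,r,pts.mean(0),len(pts)
E
python3 - <<'E'
from h import *
for n in ("top","scene"):
    f=np.load(n+"0.npz");p,w=f['p'],f['w']
    print(n,fitclip(p,w,.004,.016,(.585,.175)))
    near=np.hypot(w[...,0]-.57,w[...,1]+.015)<.09
    for lo,hi in ((.068,.082),(.03,.045),(.007,.016)): print(lo,circ(w,near&(w[...,2]>lo)&(w[...,2]<hi)))
    print("desk z",np.nanmedian(w[...,2][(abs(w[...,0]-.6)<.05)&(abs(w[...,1]-.08)<.02)]))
E
```

```text
top (array([598.3590168 , 170.34734997,  -3.04664241]), np.float64(0.08022388059701491))
0.068 ((564.9014892578125, -35.67754364013672), 21.570951461791992, array([ 0.56488016, -0.03608793,  0.07233691]), 186)
0.03 ((565.0468139648438, -36.90114974975586), 49.56089782714844, array([ 0.56301029, -0.03611211,  0.03690264]), 705)
0.007 ((564.8811645507812, -36.03688430786133), 63.42941665649414, array([ 0.55843625, -0.03310877,  0.01039833]), 489)
desk z -0.0010969835775849202
scene (array([598.15639281, 168.66364914,  -4.20054667]), np.float64(0.28007889546351084))
0.068 ((563.2928466796875, -39.23682403564453), 21.953170776367188, array([ 0.56335035, -0.03930777,  0.07232325]), 144)
0.03 ((566.1386108398438, -37.04985427856445), 51.062870025634766, array([ 0.55730216, -0.0452616 ,  0.03667595]), 617)
0.007 ((563.3854370117188, -38.898216247558594), 63.89724349975586, array([ 0.54429217, -0.05767335,  0.010459  ]), 366)
desk z -0.0015372756627095585
```

Request:
jog_arm(motion=[[[-0.43, -0.3, 0, 0, 0, 0, 0], [-0.87, -0.6, 0, 0, 0, 0, 0], [-0.87, -0.6, 0, 0, 0, 0, 0]]], grip_force=30)

```text
time_s: 0.4
tool_pos: [0.3026, 0.5114, 0.2363]
tool_rot: [-179.9, 0.3, 158.0]
force: [0.5, 0.2, 0.3]
grip_width: 0.0872
grasp_force: 0.0
```

Request:
jog_arm(motion=[[[-0.43, -0.3, 0, 0, 0, 0, 0], [-0.87, -0.6, 0, 0, 0, 0, 0], [-0.87, -0.6, 0, 0, 0, 0, 0]]])

```text
time_s: 0.7
tool_pos: [0.3609, 0.4235, 0.2366]
tool_rot: [-179.9, 0.2, 158.0]
force: [0.3, -0.4, -0.3]
grip_width: 0.087
grasp_force: 0.0
```

Request:
jog_arm(motion=[[[-0.43, -0.3, 0, 0, 0, 0, 0], [-0.87, -0.6, 0, 0, 0, 0, 0], [-0.87, -0.6, 0, 0, 0, 0, 0]]])

```text
time_s: 1.0
tool_pos: [0.4191, 0.3358, 0.2366]
tool_rot: [-179.9, 0.2, 158.0]
force: [-0.2, -0.5, -0.3]
grip_width: 0.0867
grasp_force: 0.0
```

Request:
jog_arm(motion=[[[-0.43, -0.3, 0, 0, 0, 0, 0], [-0.87, -0.6, 0, 0, 0, 0, 0], [-0.87, -0.6, 0, 0, 0, -0.1, 0], [-0.87, -0.6, 0, 0, 0, -0.1, 0], [-0.87, -0.6, 0, 0, 0, -0.1, 0]]])

```text
time_s: 1.5
tool_pos: [0.4736, 0.2549, 0.2363]
tool_rot: [180.0, -0.0, 176.6]
force: [-0.1, 0.2, -0.1]
grip_width: 0.0874
grasp_force: 0.0
```

Request:
jog_arm(motion=[[[-0.31, -0.38, 0.1, 0, 0, 0, 0], [-0.63, -0.77, 0.3, 0, 0, 0, 0], [-0.63, -0.77, 0.3, 0, 0, 0, 0], [-0.63, -0.77, 0.3, 0, 0, 0, 0]]])

```text
time_s: 1.9
tool_pos: [0.5319, 0.1732, 0.2056]
tool_rot: [-180.0, -0.1, 176.3]
force: [-0.2, 0.8, 0.1]
grip_width: 0.0868
grasp_force: 0.0
```

```bash
python3 - <<'E'
from h import *
p,d,w=cam("wrist"); save("w1",p); o=env.get_obs(); print(o["tool_pos"],o["tool_rot"],o["qpos"])
print(fitclip(p,w,.004,.016,(.59,.172)))
hsv=cv2.cvtColor(p,cv2.COLOR_RGB2HSV); m=(hsv[...,0]>3)&(hsv[...,0]<20)&(hsv[...,1]>130)
for lo,hi in ((.004,.016),(.037,.047)):
    q=w[m&(w[...,2]>lo)&(w[...,2]<hi)]
    if len(q): print(len(q),np.median(q,0),q.min(0),q.max(0),np.linalg.svd(q-q.mean(0),full_matrices=False)[2][0])
near=np.hypot(w[...,0]-.565,w[...,1]+.036)<.09
m=near&(w[...,2]>.068)&(w[...,2]<.082)
if m.sum()>20: print(circ(w,m))
E
```

```text
[0.53149536 0.17510387 0.20618972] [ 1.79976911e+02 -6.74470011e-02  1.76492113e+02] [-35.3893588    8.36234983  15.96303564  99.18682664  -2.44906337
  72.83677431  67.6298278 ]
(array([538.09344338, 216.01140315, 198.51327509]), np.float64(0.6055257099002302))
865 [0.5889225  0.18260829 0.00930841] [ 0.46373488 -0.01945503  0.0040837 ] [0.82947073 0.53717857 0.01596541] [ 0.04979643  0.99860163 -0.0177509 ]
283 [0.53282085 0.17576554 0.04106155] [ 0.51568163 -0.08062815  0.03701582] [0.55151679 0.31073553 0.04346057] [ 0.04440526 -0.9989753  -0.0087476 ]
((548.241943359375, -33.56526184082031), 9.745530128479004, array([ 0.54733782, -0.03289228,  0.06948965]), 53)
```

View pics/w1.png

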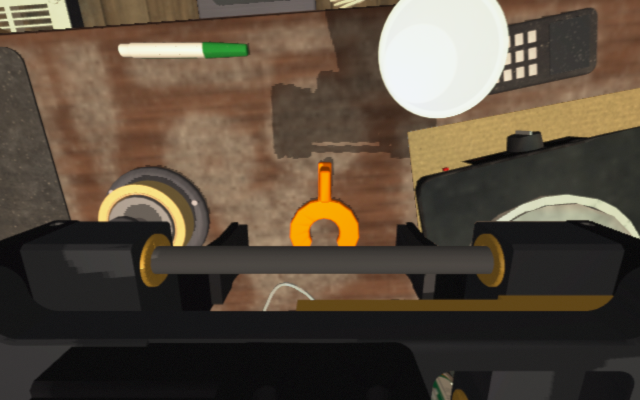

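Wrist view: the fin is at (325,178), centred between the fingers, with the tail end at (325,163). The ring at (325,230) is partly hidden by the gripper, and the stand is at (150,210). Next I measure the fin with tight limits.

```bash
python3 - <<'E'
from h import *
p,d,w=cam("wrist"); o=env.get_obs()
hsv=cv2.cvtColor(p,cv2.COLOR_RGB2HSV); m=(hsv[...,0]>3)&(hsv[...,0]<20)&(hsv[...,1]>130)&(np.hypot(w[...,0]-.55,w[...,1]-.174)<.1)
q=w[m&(w[...,2]>.036)&(w[...,2]<.048)]; print("fintop",len(q),q.mean(0),q.min(0),q.max(0),np.linalg.svd(q-q.mean(0),full_matrices=False)[2][0])
q=w[m&(w[...,2]>.004)&(w[...,2]<.016)]; r=q[q[:,0]<.6]; 
rr=q[(q[:,0]>.57)]; print("ring rear",rr[:,1].min(),rr[:,1].max(),rr[:,0].max())
for a in np.arange(.51,.6,.01):
    s=q[abs(q[:,0]-a)<.004]
    if len(s): print(round(a,3),s[:,1].min(),s[:,1].max())
f=np.load("top0.npz");p,w=f['p'],f['w']
hsv=cv2.cvtColor(p,cv2.COLOR_RGB2HSV); m=(hsv[...,0]>3)&(hsv[...,0]<20)&(hsv[...,1]>130)&(np.hypot(w[...,0]-.55,w[...,1]-.174)<.1)
q=w[m&(w[...,2]>.034)&(w[...,2]<.05)]; print("top fin",len(q),q.mean(0),q.min(0),q.max(0))
E
```

```text
fintop 266 [0.53291417 0.17563229 0.04090787] [0.51572711 0.1691064  0.03612404] [0.55097887 0.18201966 0.04334144] [ 0.99884382 -0.04323252  0.02102315]
ring rear 0.12750804938739665 0.21345406366713665 0.6185054345245878
0.51 0.16984941027969927 0.1840808818202103
0.52 0.1691766545410404 0.18383783120047134
0.53 0.1685284381294564 0.18321288918359632
0.54 0.16795490142415756 0.18266147799721158
0.55 0.16713019743851226 0.1821154763235388
0.56 0.14817780756737975 0.19451859094157897
0.57 0.13611146126173582 0.20547324227774647
0.58 0.13040834233551116 0.20976746074672858
0.59 0.12812363518939585 0.21345406366713665
top fin 56 [0.53146886 0.17426372 0.0400668 ] [0.51422498 0.16757214 0.03472949] [0.54828485 0.18116322 0.04402921]
```

Request:
jog_arm(motion=[[[0, 0, 0.5, 0, 0, 0, 0], [-0.01, 0, 1, 0, 0, 0, 0], [-0.01, 0, 1, 0, 0, 0, 0]]])

```text
time_s: 2.3
tool_pos: [0.5273, 0.1746, 0.1007]
tool_rot: [-179.7, -0.6, 176.7]
force: [-1.7, -0.6, -0.7]
grip_width: 0.0868
grasp_force: 0.0
```

Request:
jog_arm(motion=[[[0, 0, 0.3, 0, 0, 0, 0], [0, 0, 0.6, 0, 0, 0, 0], [0, 0, 0.78, 0, 0, 0, 0], [0, 0, 0.78, 0, 0, 0, 0], [0, 0, 0.78, 0, 0, 0, 0]]])

```text
time_s: 2.8
tool_pos: [0.5341, 0.1756, 0.0308]
tool_rot: [179.9, 0.1, 176.7]
force: [0.4, -0.8, 0.3]
grip_width: 0.0871
grasp_force: 0.0
```

Request:
jog_arm(motion=[[[0, 0, 0.03, 0, 0, 0, 0], [0, 0, 0.03, 0, 0, 0, 0], [0, 0, 0.03, 0, 0, 0, 1], [0, 0, 0.03, 0, 0, 0, 1], [0, 0, 0.03, 0, 0, 0, 1]]], grip_force=30)

```text
time_s: 3.3
tool_pos: [0.5332, 0.174, 0.0258]
tool_rot: [180.0, 0.0, 176.6]
force: [-0.0, -0.6, -0.8]
grip_width: 0.0703
grasp_force: 0.0
```

Request:
jog_arm(motion=[[[0, 0, 0, 0, 0, 0, 1], [0, 0, 0, 0, 0, 0, 1], [0, 0, 0, 0, 0, 0, 1], [0, 0, 0, 0, 0, 0, 1], [0, 0, 0, 0, 0, 0, 1]]])

```text
time_s: 3.8
tool_pos: [0.533, 0.174, 0.0256]
tool_rot: [180.0, -0.0, 176.6]
force: [-0.2, 0.7, 0.1]
grip_width: 0.031
grasp_force: 0.0
```

Request:
jog_arm(motion=[[[0, 0, -0.01, 0, 0, 0, 1], [0, 0, -0.01, 0, 0, 0, 1], [0, 0, -0.01, 0, 0, 0, 1], [0, 0, -0.01, 0, 0, 0, 1], [0, 0, -0.01, 0, 0, 0, 1]]])

```text
time_s: 4.3
tool_pos: [0.5331, 0.1741, 0.0267]
tool_rot: [180.0, 0.0, 176.6]
force: [-0.8, 0.2, 0.5]
grip_width: 0.0117
grasp_force: 30.0
```

Request:
jog_arm(motion=[[[0, 0, -0.2, 0, 0, 0, 1], [0, 0, -0.45, 0, 0, 0, 1], [0, 0, -0.7, 0, 0, 0, 1], [0, 0, -0.9, 0, 0, 0, 1], [0, 0, -0.9, 0, 0, 0, 1]]])

```text
time_s: 4.8
tool_pos: [0.535, 0.1746, 0.1194]
tool_rot: [179.8, 0.3, 176.6]
force: [0.9, -0.2, -0.4]
grip_width: 0.0116
grasp_force: 30.0
```

Request:
jog_arm(motion=[[[0, 0, 0, 0, 0, 0.04, 1], [0, 0, 0, 0, 0, 0.08, 1], [0, 0, 0, 0, 0, 0.12, 1], [0, 0, 0, 0, 0, 0.16, 1], [0, 0, 0, 0, 0, 0.16, 1]]])

```text
time_s: 5.3
tool_pos: [0.5322, 0.1736, 0.1151]
tool_rot: [-179.9, -0.1, 147.8]
force: [0.2, -0.7, -0.9]
grip_width: 0.0115
grasp_force: 30.0
```

Request:
jog_arm(motion=[[[0, 0, 0, 0, 0, 0.04, 1], [0, 0, 0, 0, 0, 0.08, 1], [0, 0, 0, 0, 0, 0.12, 1], [0, 0, 0, 0, 0, 0.16, 1], [0, 0, 0, 0, 0, 0.16, 1]]])

```text
time_s: 5.8
tool_pos: [0.5325, 0.1738, 0.1157]
tool_rot: [-179.9, 0.0, 119.1]
force: [0.3, 0.4, -0.8]
grip_width: 0.0117
grasp_force: 30.0
```

Request:
jog_arm(motion=[[[0, 0, 0, 0, 0, 0.04, 1], [0, 0, 0, 0, 0, 0.08, 1], [0, 0, 0, 0, 0, 0.12, 1], [0, 0, 0, 0, 0, 0.16, 1], [0, 0, 0, 0, 0, 0.16, 1]]])

```text
time_s: 6.3
tool_pos: [0.5327, 0.1738, 0.116]
tool_rot: [-180.0, 0.0, 90.4]
force: [0.2, -0.3, 0.2]
grip_width: 0.0116
grasp_force: 30.0
```

Request:
jog_arm(motion=[[[-0.3, 0.16, 0, 0, 0, 0, 1], [-0.58, 0.32, 0, 0, 0, 0, 1], [-0.58, 0.32, 0, 0, 0, 0, 1], [-0.58, 0.32, 0, 0, 0, 0, 1], [-0.58, 0.32, 0, 0, 0, 0, 1]]])

```text
time_s: 6.8
tool_pos: [0.5646, 0.1172, 0.1162]
tool_rot: [-179.9, -0.0, 90.4]
force: [-0.5, -0.5, -0.3]
grip_width: 0.0115
grasp_force: 30.0
```

```bash
python3 - <<'E'
from h import *
o=env.get_obs(); print(o["tool_pos"],o["tool_rot"])
ims=[]
for n in ("wrist","scene","top"):
    p,d,w=cam(n); np.savez(n+"2.npz",p=p,w=w); ims.append(p)
save("m2",np.vstack([cv2.resize(ims[0],(480,300)),cv2.resize(ims[2][100:250,200:440],(480,300))]))
save("s2",cv2.resize(ims[1][130:280,230:470],(800,500)))
E
```

```text
[0.56460641 0.1171599  0.11619042] [-1.79948788e+02 -3.45655932e-02  9.04191852e+01]
```

View pics/m2.png

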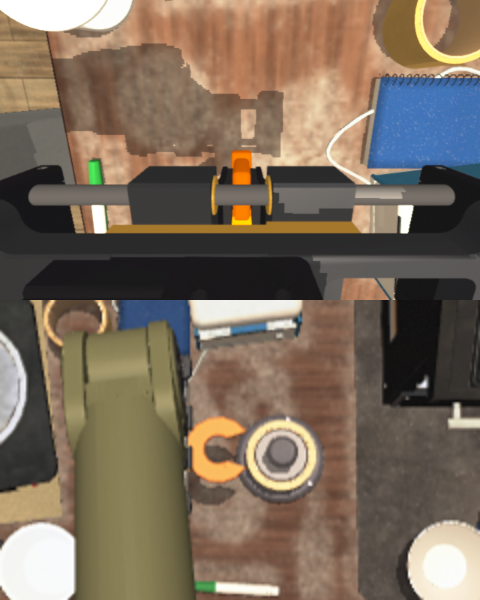

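View pics/s2.png

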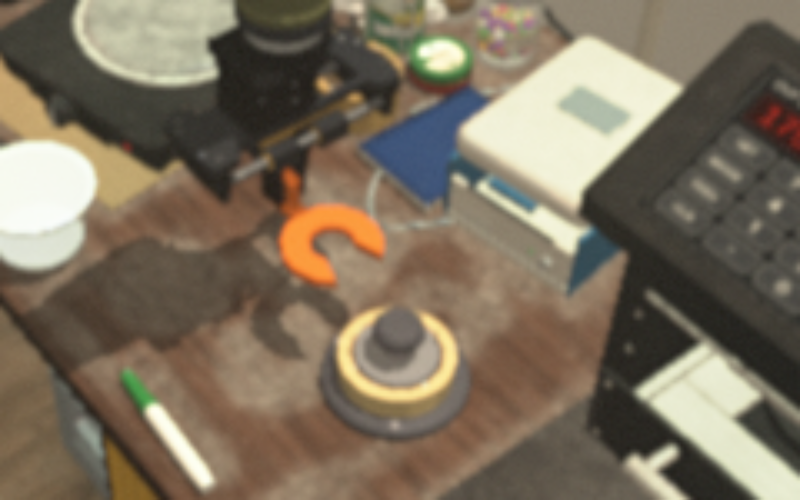

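Top crop: the ring is clear at (218,450), mouth toward the stand at (282,453), both about in line. The scene crop shows the ring held level at (332,243), with the cap at (398,325). Next I measure the tilt and the lateral offset.

```bash
cat > m.py <<'E'
from h import *
import sys
def meas(n,p,w,zlo,zhi,c):
    hsv=cv2.cvtColor(p,cv2.COLOR_RGB2HSV); m=(hsv[...,0]>3)&(hsv[...,0]<20)&(hsv[...,1]>130)
    m&=(np.hypot(w[...,0]-c[0],w[...,1]-c[1])<.065)&(w[...,2]>zlo)&(w[...,2]<zhi)
    q=w[m]
    s=q; 
    for _ in range(4):
        A=np.c_[s[:,:2]-c,np.ones(len(s))]; k=np.linalg.lstsq(A,s[:,2],rcond=None)[0]
        r=s[:,2]-A@k; s=s[abs(r)<max(2*r.std(),.002)]
    # ring fit: outline by IoU on ring template rotated to yaw
    P=s[:,:2]*1000
    def f(v):
        a=np.radians(v[2]); d=P-v[:2]
        L=np.stack([d[:,0]*np.cos(a)+d[:,1]*np.sin(a),-d[:,0]*np.sin(a)+d[:,1]*np.cos(a)],-1)
        x,y=L.T; rr=np.hypot(x,y)
        e=np.maximum(rr-44,0)+np.maximum(19-rr,0)
        half=15.5+np.clip((x-11)/33,0,1)*8.5
        e=np.where(x>0,np.maximum(e,np.minimum(half-abs(y),20)*(abs(y)<half)),e)
        e=np.where((x<0)&(abs(y)<8),0,e)
        return (e**2).sum()+ (1e-3*(v-v0)**2).sum()
    v0=np.array([c[0]*1000,c[1]*1000,-90.])
    b=min((minimize(f,v0+np.array(t),method='Nelder-Mead') for t in ((0,0,0),(4,4,5),(-4,4,-5))),key=lambda b:b.fun)
    print(n,len(s),"z at c",k[2],"tilt x,y deg",np.degrees(k[:2]),"eye",b.x,"res",b.fun/len(s))
    near=np.hypot(w[...,0]-.565,w[...,1]+.036)<.05
    print("  cap",circ(w,near&(w[...,2]>.068)&(w[...,2]<.082)&~((hsv[...,1]>130)&(hsv[...,2]>130)))[:3])
E
python3 - <<'E'
from m import *
for n in ("top","scene"):
    f=np.load(n+"2.npz"); meas(n,f['p'],f['w'],.08,.12,np.array([.565,.052]))
f=np.load("top0.npz"); w=f['w']; p=f['p']
E
```

```text
top 440 z at c 0.09822871772013665 tilt x,y deg [-0.2632535 -0.1451711] eye [562.88663052  49.70287242 -90.00004577] res 3.459535611624479e-05
  cap ((565.078125, -36.242095947265625), 21.12261199951172, array([ 0.56467253, -0.03632047,  0.0724023 ]))
scene 380 z at c 0.09767531160392806 tilt x,y deg [0.11744962 1.23819301] eye [561.29390931  51.14747297 -85.36644482] res 0.20923684504354595
  cap ((564.5515747070312, -37.866477966308594), 21.156030654907227, array([ 0.563073  , -0.03922069,  0.072134  ]))
```

Request:
jog_arm(motion=[[[0, 0.02, 0.2, 0, 0, 0, 1], [0, 0.02, 0.4, 0, 0, 0, 1], [0, 0.02, 0.44, 0, 0, 0, 1], [0, 0.02, 0.44, 0, 0, 0, 1], [0, 0.02, 0.44, 0, 0, 0, 1]]])

```text
time_s: 7.45
tool_pos: [0.5677, 0.1165, 0.0734]
tool_rot: [179.9, -0.0, 90.2]
force: [0.7, 0.0, -0.3]
grip_width: 0.0115
grasp_force: 30.0
```

```bash
python3 - <<'E'
from m import *
o=env.get_obs(); print(o["tool_pos"],o["tool_rot"])
for n in ("top","scene"):
    p,d,w=cam(n); meas(n,p,w,.045,.07,np.array([.565,.052]))
    hsv=cv2.cvtColor(p,cv2.COLOR_RGB2HSV); m=(hsv[...,0]>3)&(hsv[...,0]<20)&(hsv[...,1]>130)
    q=w[m&(abs(w[...,1]-.05)<.05)&(abs(w[...,0]-.565)<.06)&(w[...,2]>.05)&(w[...,2]<.062)]
    print("x extents",q[:,0].min(),q[:,0].max(),"tips y",q[:,1].min())
    for y in (.02,.03,.04,.05):
        s=np.sort(q[abs(q[:,1]-y)<.002][:,0]); g=np.diff(s); j=g.argmax(); print(y,s[0],s[j],s[j+1],s[-1],"mid",(s[0]+s[-1])/2,(s[j]+s[j+1])/2)
E
```

```text
[0.56772478 0.11647608 0.07344044] [ 1.79929251e+02 -2.82895131e-02  9.02246313e+01]
top 395 z at c 0.05524026145057149 tilt x,y deg [-0.2480117   0.14688637] eye [566.06852645  48.4226013  -89.99999782] res 9.472350316453758e-05
  cap ((565.0112915039062, -36.14521026611328), 21.385183334350586, array([ 0.56429647, -0.03595665,  0.07235582]))
x extents 0.5236427432448125 0.6082643074197263 tips y 0.014437482034992512
0.02 0.5351317968123588 0.5441216124550152 0.5876619286467054 0.596720304817765 mid 0.5659260508150619 0.5658917705508604
0.03 0.5270240558347736 0.546413724586503 0.585176737260469 0.6020888237065836 mid 0.5645564397706786 0.5657952309234859
0.04 0.5241292436533987 0.5492873972362928 0.582905506919377 0.6082010487091886 mid 0.5661651461812937 0.5660964520778349
0.05 0.5236427432448125 0.5468228956862766 0.5850848147375872 0.6078229699491848 mid 0.5657328565969987 0.5659538552119319
scene 355 z at c 0.055011241932072345 tilt x,y deg [ 0.39574855 -0.0103651 ] eye [565.96598302  47.48924144 -88.08324313] res 0.014668605526841768
  cap ((562.6768798828125, -37.9373779296875), 22.04712677001953, array([ 0.5629913 , -0.03870891,  0.0720267 ]))
x extents 0.5221763598489664 0.6116532284026667 tips y 0.013330103587573583
0.02 0.530441760849982 0.5443092810355622 0.5876077210976195 0.599438319843964 mid 0.564940040346973 0.5659585010665908
0.03 0.5311688507735841 0.5469394375239063 0.5852551002005049 0.6034955058787995 mid 0.5673321783261918 0.5660972688622056
0.04 0.523099980105872 0.5477413810854137 0.5837038004976536 0.6068872096691316 mid 0.5649935948875018 0.5657225907915336
0.05 0.5237333166286156 0.5471013024579344 0.5852996153122849 0.6070584321863308 mid 0.5653958744074732 0.5662004588851097
```

Request:
jog_arm(motion=[[[0, -0.013, 0, 0, 0, 0, 1], [-0.1, -0.013, 0, 0, 0, 0, 1], [-0.2, -0.013, 0, 0, 0, 0, 1], [-0.3, -0.013, 0, 0, 0, 0, 1], [-0.3, -0.013, 0, 0, 0, 0, 1]]])

```text
time_s: 8.05
tool_pos: [0.5661, 0.083, 0.0727]
tool_rot: [180.0, 0.1, 90.0]
force: [-0.2, 0.8, -1.2]
grip_width: 0.012
grasp_force: 30.0
```

```bash
python3 - <<'E'
from m import *
o=env.get_obs(); print(o["tool_pos"],o["tool_rot"])
for n in ("top","scene"):
    p,d,w=cam(n); meas(n,p,w,.045,.066,np.array([.565,.019]))
E
```

```text
[0.56612957 0.08298433 0.0727248 ] [1.79987357e+02 6.10411107e-02 8.99711754e+01]
top 365 z at c 0.05449766614966697 tilt x,y deg [-0.63621656 -0.11192903] eye [563.12482021  15.10565794 -90.00002224] res 5.25476900495771e-05
  cap ((565.038330078125, -35.84138107299805), 21.550790786743164, array([ 0.56469411, -0.03602127,  0.07272953]))
scene 369 z at c 0.054234052626153814 tilt x,y deg [-0.22542893  0.26746766] eye [562.43807221  17.55051666 -88.1837086 ] res 0.1548543752830094
  cap ((563.1616821289062, -38.14360427856445), 21.231861114501953, array([ 0.56298169, -0.03885532,  0.07242027]))
```

Request:
jog_arm(motion=[[[-0.06, 0.006, 0, 0, 0, 0, 1], [-0.12, 0.006, 0, 0, 0, 0, 1], [-0.18, 0.006, 0, 0, 0, 0, 1], [-0.24, 0.006, 0, 0, 0, 0, 1], [-0.24, 0.006, 0, 0, 0, 0, 1]]])

```text
time_s: 8.65
tool_pos: [0.5667, 0.0605, 0.0726]
tool_rot: [180.0, 0.0, 90.1]
force: [0.1, -0.3, -0.6]
grip_width: 0.012
grasp_force: 30.0
```

Request:
jog_arm(motion=[[[-0.08, 0, 0, 0, 0, 0, 1], [-0.16, 0, 0, 0, 0, 0, 1], [-0.22, 0, 0, 0, 0, 0, 1], [-0.28, 0, 0, 0, 0, 0, 1], [-0.28, 0, 0, 0, 0, 0, 1]]])

```text
time_s: 9.15
tool_pos: [0.5668, 0.0326, 0.0726]
tool_rot: [180.0, 0.0, 90.1]
force: [-0.2, 0.6, -1.5]
grip_width: 0.0119
grasp_force: 30.0
```

```bash
python3 - <<'E'
from m import *
o=env.get_obs(); print(o["tool_pos"],o["tool_rot"],o["force"])
for n in ("top","scene"):
    p,d,w=cam(n); meas(n,p,w,.045,.066,np.array([.565,-.034]))
    if n=="scene": save("s3",cv2.resize(p[180:280,270:430],(800,500)))
E
```

```text
[0.56679736 0.03258141 0.0726206 ] [1.79991903e+02 2.80442446e-02 9.00813156e+01] [-0.16594649  0.55139895 -1.48396871]
top 200 z at c 0.05435889318998272 tilt x,y deg [ 0.24444716 -0.84783582] eye [564.70351899 -34.0810222  -90.00003113] res 4.7362596770316066e-07
  cap ((564.9624633789062, -36.37888717651367), 20.871374130249023, array([ 0.56421482, -0.03915375,  0.072614  ]))
scene 324 z at c 0.05430157329933809 tilt x,y deg [0.10085999 0.43150937] eye [563.95564601 -33.13183121 -89.86046603] res 0.04698057643681923
  cap ((563.1723022460938, -37.66290283203125), 20.14141273498535, array([ 0.56310346, -0.03929795,  0.07202752]))
```

View pics/s3.png

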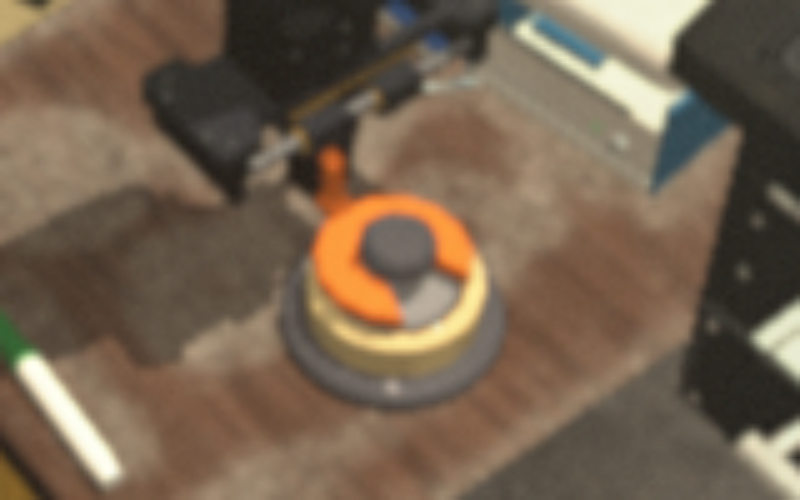

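The neck is inside the eye: cap at (397,247), with the orange ring round it and the mouth at (430,290). I'll go 3 mm further in, then lower onto the hub.

Request:
jog_arm(motion=[[[-0.03, -0.005, 0, 0, 0, 0, 1], [-0.03, -0.005, 0.02, 0, 0, 0, 1], [-0.03, -0.005, 0.04, 0, 0, 0, 1], [-0.03, -0.005, 0.055, 0, 0, 0, 1], [-0.03, -0.005, 0.055, 0, 0, 0, 1]]])

```text
time_s: 9.75
tool_pos: [0.5662, 0.0312, 0.0669]
tool_rot: [-180.0, 0.0, 90.2]
force: [0.1, 0.3, -0.8]
grip_width: 0.0118
grasp_force: 30.0
```

Request:
jog_arm(motion=[[[0, 0, 0.005, 0, 0, 0, 1], [0, 0, 0.005, 0, 0, 0, 0.5], [0, 0, 0.005, 0, 0, 0, 0.5], [0, 0, 0.005, 0, 0, 0, 0.5], [0, 0, 0.005, 0, 0, 0, 0.5]]])

```text
time_s: 10.25
tool_pos: [0.5663, 0.0311, 0.0666]
tool_rot: [180.0, -0.0, 90.2]
force: [0.1, -0.6, 0.2]
grip_width: 0.0362
grasp_force: 0.0
```

Request:
jog_arm(motion=[[[0, 0, 0, 0, 0, 0, 0.5], [0, 0, 0, 0, 0, 0, 0.5], [0, 0, 0, 0, 0, 0, 0.5]]])

```text
time_s: 10.55
tool_pos: [0.5663, 0.0311, 0.0666]
tool_rot: [180.0, -0.0, 90.2]
force: [0.5, -0.2, 0.6]
grip_width: 0.0428
grasp_force: 0.0
```

Request:
jog_arm(motion=[[[0, 0, -0.2, 0, 0, 0, 0.5], [0, 0, -0.5, 0, 0, 0, 0.5], [0, 0, -1, 0, 0, 0, 0.5], [0, 0, -1, 0, 0, 0, 0.5], [0, 0, -1, 0, 0, 0, 0.5]]])

```text
time_s: 11.05
tool_pos: [0.5672, 0.0312, 0.168]
tool_rot: [179.8, -0.1, 90.2]
force: [-0.5, -0.2, -0.9]
grip_width: 0.0432
grasp_force: 0.0
```

Request:
jog_arm(motion=[[[0.4, 0, 0, 0, 0, 0, 0.5], [0.8, 0, 0, 0, 0, 0, 0.5], [0.8, 0, 0, 0, 0, 0, 0.5], [0.8, 0, 0, 0, 0, 0, 0.5]]])

```text
time_s: 11.45
tool_pos: [0.5648, 0.1121, 0.1648]
tool_rot: [-179.8, 0.1, 90.4]
force: [0.1, -0.2, 0.6]
grip_width: 0.0434
grasp_force: 0.0
```

```bash
python3 - <<'E'
from m import *
o=env.get_obs(); print(o["tool_pos"],o["force"])
ims=[]
for n in ("top","scene"):
    p,d,w=cam(n); meas(n,p,w,.04,.06,np.array([.565,-.036])); ims.append(p)
save("f",np.vstack([cv2.resize(ims[0][100:250,200:440],(480,300)),cv2.resize(ims[1][180:280,270:430],(480,300))]))
E
```

```text
[0.56484761 0.11205446 0.16478158] [ 0.09135946 -0.24442832  0.59026561]
top 408 z at c 0.04865953480007174 tilt x,y deg [-0.52052686  0.17923718] eye [564.34033891 -36.00781975 -89.32295555] res 2.1902036508997693e-06
  cap ((565.1220703125, -36.03497314453125), 21.22625732421875, array([ 0.5644243 , -0.03636284,  0.0724947 ]))
scene 306 z at c 0.048371819805243944 tilt x,y deg [-0.02328215  1.01293871] eye [564.39139414 -37.86382247 -88.02940887] res 0.004477242945167101
  cap ((563.490966796875, -23.90313148498535), 36.32698059082031, array([ 0.56232268, -0.03908111,  0.07220702]))
```

View pics/f.png

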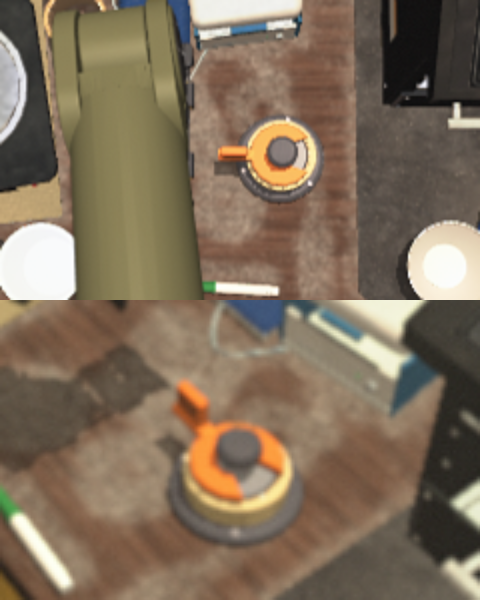

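The clip lies flat on the hub. In the top crop the ring is centred round the cap at (283,152), with the fin free at (232,153); the bystanders haven't moved.

```bash
python3 -c "
from cell import env
print(env.sign_off())"
```

```text
the job is handed in; nothing more can be done
None
```

The clip is on the stand's neck, centred to about 1 mm and lying flat on the hub; the gripper is clear, and the job is handed in at about 11.5 s.

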